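# Sweep the belt buckles off the sorting board into its catch drawer and shut the drawer

## Task

Sweep the three loose belt buckles across the sorting board with your fingertips, off its open edge and down into the catch drawer that stands open there, and then push the drawer fully shut with the buckles inside. Only push: do not pick up or squeeze a buckle. Leave the spool of thread standing where it is on the board, disturb nothing else on the table, and finish clear of everything.

Things in the scene. Friction and masses are not known exactly. Their poses are not given: they have to be found in the camera images.
- board: bench-top sorting board, fixed: wooden case 305 mm wide (y), 220 deep (x), 76 high, a catch drawer inside. Origin: centre of its underside; x to its back, z up. The flat top is at z = 76 mm. Fences 18 mm high stand at the back (inner face x = +100) and both sides (y = -137, +137). The front edge, x = -110, has no fence: things fall off it into the open drawer
- front_edge (a point): middle of the board's open front edge, on its top surface, axes as the board's (y along the edge). The buckles and the spool stand in four lanes along the board's x, about 63 mm apart in y, one thing to a lane, centres 55 to 135 mm behind this edge; which thing is in which lane changes
- drawer (a joint): how far the catch drawer stands open, m: 0 fully shut, 0.13 fully open; starts 0.10 to 0.125 open. It slides along the board's x, shut is towards +x, stays where it is left and takes about 3 N to push
- drawer_floor (a point): centre of the drawer's inner floor, moving with it, 12 mm above the table; axes those of the board. Inside it measures 174 mm (x) by 266 mm (y); its walls rise 42 mm, the board's underside is 52 mm above this floor
- drawer_front (a point): middle of the outer face of the drawer's front panel, 38 mm above the table, moving with the drawer; axes those of the board. Panel: 305 mm wide, 13 thick, 4 to 72 mm above the table (top 4 mm below the board's surface). A brass knob, 24 mm across, stands 21 mm out here towards -x; panel or knob may be pushed towards +x
- buckle_a: flat steel belt buckle: a rounded rectangular frame 39 x 45 mm with a cross bar, the frame 4 mm thick, lying flat on the board at any yaw. Origin: centre of its underside, on the board's surface
- buckle_b: flat steel belt buckle: a rounded rectangular frame 39 x 45 mm with a cross bar, the frame 4 mm thick, lying flat on the board at any yaw. Origin: centre of its underside, on the board's surface
- buckle_c: flat brass belt buckle: a rounded rectangular frame 30 x 38 mm with a cross bar, the frame 4 mm thick, lying flat on the board at any yaw. Origin: centre of its underside, on the board's surface
- spool: wooden spool of white thread, 34 mm in diameter and 44 mm high, standing upright on the board in a lane of its own; it stays there. Origin: centre of its foot
- wax: block of beeswax 34 x 52 x 18 mm on the table to the left of the board; bystander. Origin: centre of its underside
- rod: steel setting rod 11 x 129 x 11 mm lying on the table beyond the board, as the robot sees it; bystander. Origin: centre of its underside
- stitch_awl: stitching awl 27 x 138 x 27 mm with a wooden handle, lying on the table to the left of the board; bystander. Origin: centre of its underside
There are look-alikes about, which are no part of the job. Leave any purple look-alike of the buckle_a alone.

How it is judged:
By the outcome, as a careful person would: the job done as asked, in the order asked, and still so for the second after the job is handed in, with the robot touching nothing.
It also fails if it takes over 56 s, if anything falls off the work surface, if the arm or the gripper's body presses on something with over 40 N, if the wrist force passes 120 N, or if a joint passes its speed limit or range.

## Robot

A 6-joint arm with a two-finger parallel gripper is mounted at the origin on a cart in front of the work surface, level with it; the furniture and walls round the work are solid. World frame = base frame: x ahead of the robot, y to its left, z up, the work surface at z = 0. Lengths are in m, angles in rad, forces in N, time in s.
With the tool pointing down it reaches from about 0.275 to 0.725 m from the base axis. Payload 5.6 kg.
Tool frame: the origin (TCP) lies on the centre line of the jaws, within the pads' length; the fingertips stand 8 mm ahead of it and the grasp point (between the pads) lies 11 mm behind it; z points along the fingers, y is the line along which they close (so a half turn about z gives the same grasp; the last joint's range is limited). The gripper opens to 85 mm and grips with 20 to 120 N. Pads are 22 mm wide; open, the fingers measure 114 mm over their backs; the gripper's body (76 mm by 85 mm) begins 54 mm behind the grasp point. The pads swing forward as they close: fully open they stand 13 mm farther back than shut.
Start: joints at [1.494, 0.255, 0.108, 0, -1.424, -0.285], TCP at [0.195, 0.514, 0.239] pointing down, gripper open.
Joint ranges: [-2.95, 2.95], [-1.21, 1.97], [-1.09, 1.5], [-2.87, 1.71], [-2.94, -0.07], [-3.05, 3.05]. Speed limits (rad/s): [2.57, 2.57, 3.14, 3.14, 3.14, 3.14].

## Interface

Orientations are given as [roll, pitch, yaw] about the fixed x, y, z axes, in that order (R = Rz(yaw) Ry(pitch) Rx(roll)).
In Python, from workcell import readout, viewer, order, nets gives the robot as it stands.
- The arm moves only by the tool servo_tool, never from a script. Its argument "commands" is a list of rows, each an object with "grip": the opening, from -1 (shut) to 1 (fully open); "slide": the shift along the tool's x, y, z in m, a list of three; "rotation": the turn, a rotation vector about the tool's x, y, z in degrees, a list of three. A call has 1 to 12 rows; each row shifts and turns the commanded pose from where the row before left it, along the tool's axes as they then stand; what a row does not reach is not made up. A row lasts 1/8 s, in which the tool goes at most 62.5 mm and 10.7 degrees, less where a joint would pass 70% of its speed; a pose out of reach is approached as far as the arm can. A call with a gripper value outside its range is refused whole. The fingers move at their own pace and stop on an object; "force" is the grip in N (left out, the last holds). Time passes only in rows, so rows that do not move let the fingers close. It gives the time, the measured TCP pose, the force, the opening and the grip force at its end, in the units of the state.
- readout.sense(): the state, without advancing time (a new reading comes with each control period).
- viewer.snapshot(name): name is "side" or "top" or "wrist"; returns (picture, depth): 480x640x3 uint8, blue, green, red; 480x640 float32, m along the optical axis (not along the pixel's ray), 0 where there is no reading.
- viewer.calibration(name): a dict with "mtx" (3x3 intrinsics, pixels), "cam_to_world" (4x4, takes a point from camera to world coordinates). Camera axes: x right, y up, looking along -z (the intrinsics and any distortion apply to the point x, -y, -z); pixel columns grow to the right and rows downward; lengths in m; the calibration is good to about 2 mm. A picture is of the moment at which its call begins: read the wrist's pose just before it. calibration takes no time and is no camera call; for the wrist camera it gives the pose at the moment of the call.
- order.job_done(): hands the job in; it is judged then, once.
Trained networks look in the newest picture that a camera, given by its name, has taken for a name from the list of things; names that differ only in an ending like _2 or _b are one class to them, and where a whole thing is asked for, a point or a joint stands for the part that bears it (a point fixed in the world has none). Each returns a list of dicts, best first, with "conf" (0 to 1); they miss things now and then, are a little off and sometimes report something else, mostly with a low value. They report only what shows in the picture. A call takes as long as a camera call. They do not tell look-alikes from the thing itself.
- nets.search_frame(target, camera): "bbox" ([centre column, centre row, width, height] in pixels, round what is visible of it).
- nets.spot_point(target, camera): "location" ([column, row] in pixels: a listed point, or the origin of a listed thing).
The state is a dict: "time_s": time; "joint_pos": joint angles; "joint_velocities": joint speeds; "tau": joint torques, N m; "tool_pos": TCP position; "eef_rot": TCP orientation; "force": force on the tool from outside, world axes, zero at the start; "ft_torque": the same for the moment, N m; "gripper_width": opening from 0.0 (shut) to 1.0 (fully open); "finger_force": force on a finger pad.
Only numpy, scipy, OpenCV 4.12 (cv2) and the standard library are available. Lean on these libraries where they do the work, as an engineer would, in place of code of your own. Each camera call takes 0.05 s, during which the arm holds its last target. There are 200 camera calls.

## Working session

There is one attempt and no reset: what is moved stays moved. The work goes in short steps, Python scripts to look and compute and a tool call to move; the robot and the scene stay as the last step left them, time stands still between calls to the robot, and variables do not carry over. Pictures are saved under pics/ and viewed, at most 10 in all, crops included, and the job is handed in when it is done.

Besides the shell and the picture viewer there is one more tool, called after ">>>" as name([rows], argument=value, ...), one row to a line, values as JSON. servo_tool: Moves the arm, as the interface text tells. Its arguments: {"type":"object","properties":{"commands":{"type":"array","items":{"type":"object","properties":{"grip":{"type":"number"},"slide":{"type":"array","items":{"type":"number"}},"rotation":{"type":"array","items":{"type":"number"}}}}},"force":{"type":"number"}},"required":["commands"]}

```bash
mkdir -p pics
cat > h.py <<'E'
import numpy as np, cv2
from workcell import readout, viewer, order, nets
def ray(cam,u,v,z):
    c=viewer.calibration(cam);K=np.array(c["mtx"]);T=np.array(c["cam_to_world"])
    d=np.linalg.inv(K)@[u,v,1];d=T[:3,:3]@[d[0],-d[1],-d[2]];o=T[:3,3]
    return o+d*(z-o[2])/d[2]
def pix(cam,u,v,dep):
    c=viewer.calibration(cam);K=np.array(c["mtx"]);T=np.array(c["cam_to_world"])
    d=np.linalg.inv(K)@[u,v,1]*dep;return T[:3,:3]@[d[0],-d[1],-d[2]]+T[:3,3]
E
python3 - <<'E'
from h import *
np.set_printoptions(precision=3,suppress=True)
for cam in ("top","side"):
    p,d=viewer.snapshot(cam);cv2.imwrite(f"pics/{cam}0.png",p);np.save(f"{cam}0.npy",d)
    c=viewer.calibration(cam);print({k:v for k,v in c.items() if k not in("mtx","cam_to_world")},np.array(c["cam_to_world"])[:3,3])
for t,z in (("buckle_a",.076),("buckle_c",.076),("spool",.076),("front_edge",.076),("drawer_front",.038),("drawer_floor",.012),("board",0),("wax",0),("rod",0),("stitch_awl",0)):
    for r in nets.spot_point(t,"top"):
        u,v=r["location"];dd=d
        print(t,round(r["conf"],2),np.round([u,v]),ray("top",u,v,z))
print(readout.sense())
E
```

```text
{} [ 0.478 -0.065  0.919]
{} [ 0.546 -0.949  0.49 ]
buckle_a 0.82 [334. 295.] [ 0.505 -0.058  0.076]
buckle_a 0.55 [495. 245.] [ 0.597 -0.343  0.076]
buckle_a 0.51 [348. 334.] [ 0.439 -0.083  0.076]
buckle_a 0.47 [338. 264.] [ 0.56  -0.064  0.076]
buckle_c 0.82 [334. 295.] [ 0.505 -0.058  0.076]
buckle_c 0.55 [495. 245.] [ 0.597 -0.343  0.076]
buckle_c 0.51 [348. 334.] [ 0.439 -0.083  0.076]
buckle_c 0.47 [338. 264.] [ 0.56  -0.064  0.076]
spool 0.63 [184. 205.] [0.665 0.217 0.076]
spool 0.61 [334. 223.] [ 0.633 -0.057  0.076]
drawer_front 0.61 [455. 281.] [ 0.535 -0.28   0.038]
drawer_floor 0.65 [403. 282.] [ 0.534 -0.188  0.012]
board 0.74 [321. 279.] [ 0.538 -0.034  0.   ]
wax 0.68 [331. 224.] [ 0.645 -0.051  0.   ]
wax 0.24 [334. 297.] [ 0.504 -0.058  0.   ]
rod 0.52 [352. 151.] [ 0.795 -0.091  0.   ]
rod 0.46 [332. 228.] [ 0.638 -0.052  0.   ]
stitch_awl 0.83 [175. 237.] [0.617 0.256 0.   ]
{'time_s': 0.6, 'joint_pos': array([ 1.494,  0.255,  0.108, -0.   , -1.424, -0.285]), 'joint_velocities': array([ 0.   , -0.001,  0.   ,  0.   ,  0.   , -0.   ]), 'tau': array([ -0.   , -38.619,  23.798,   5.366,  -0.001,  -0.   ]), 'tool_pos': array([0.195, 0.514, 0.239]), 'eef_rot': array([ 3.142,  0.   , -0.362]), 'force': array([ 0.362,  0.391, -0.728]), 'ft_torque': array([-0.03 , -0.019, -0.022]), 'finger_force': 0.0, 'gripper_width': 1.0039943943652694}
```

View pics/top0.png

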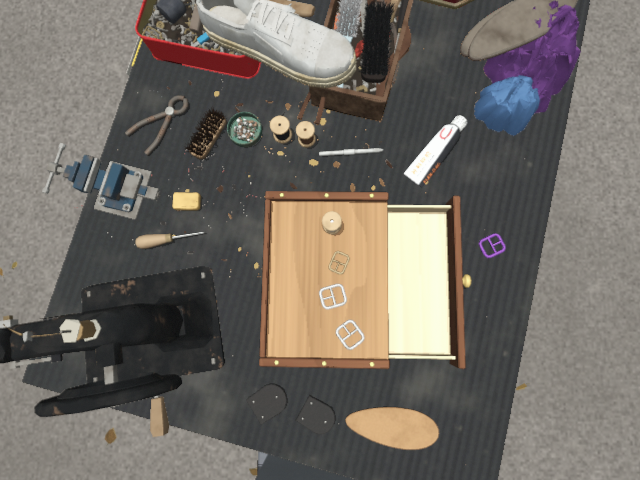

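View pics/side0.png

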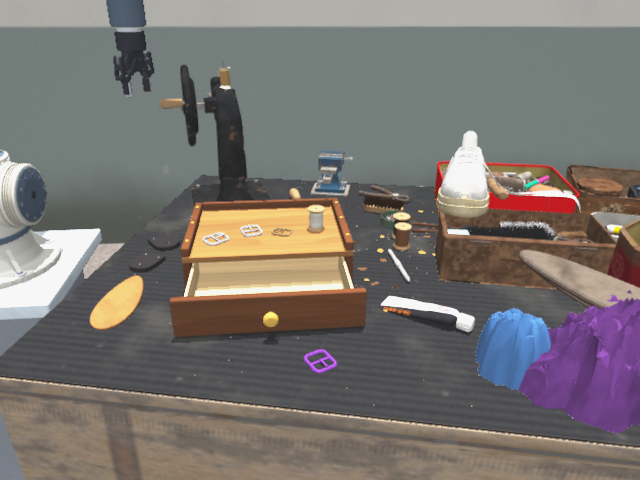

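The top view shows, in lane order, the spool (332,223), the brass buckle_c (338,264) and two steel buckles (332,296) and (349,334). A purple look-alike lies on the table at (492,245). The board's open edge is at u≈387, facing world -y, and the knob is at (467,281). The tall sewing machine at (150,330) stands between the arm and the board, so I need its height.

```bash
cat > m.py <<'E'
from h import *
np.set_printoptions(precision=3,suppress=True,linewidth=150)
def cloud(cam,d):
    c=viewer.calibration(cam);K=np.array(c["mtx"]);T=np.array(c["cam_to_world"])
    v,u=np.mgrid[:480,:640];r=np.linalg.inv(K)@np.stack([u.ravel(),v.ravel(),np.ones(u.size)])*d.ravel()
    return ((T[:3,:3]@(r*[[1],[-1],[-1]])).T+T[:3,3]).reshape(480,640,3)
if __name__=="__main__":
    P=cloud("top",np.load("top0.npy"));S=cloud("side",np.load("side0.npy"))
    A=np.vstack([P.reshape(-1,3),S.reshape(-1,3)])
    print("max height (cm) grid 5cm, x down .1-.8, y right .6..-.4")
    for x in np.arange(.1,.8,.05):
        row=[]
        for y in np.arange(.55,-.4,-.05):
            m=(abs(A[:,0]-x-.025)<.025)&(abs(A[:,1]-y-.025)<.025)&(A[:,2]<.9)
            row.append(f"{100*np.percentile(A[m,2],99.5):3.0f}" if m.sum()>3 else " --")
        print(f"{x:.2f}"," ".join(row))
    img=cv2.imread("pics/top0.png");hsv=cv2.cvtColor(img,cv2.COLOR_BGR2HSV)
    B=(abs(P[...,2]-.076)<.004); 
    print("board z",np.median(P[300:320,290:310,2]),"floor",np.median(P[250:330,410:440,2]),"spooltop",np.median(P[219:226,328:336],axis=(0,1)))
    for v in range(200,365,20):   # open edge (last col with board height), panel outer
        c=[u for u in range(300,420) if abs(P[v,u,2]-.076)<.006]; q=[u for u in range(430,480) if abs(P[v,u,2]-.072)<.006]
        print(v,"edge",P[v,max(c)],"panel out",P[v,max(q)] if q else None,"fence in",[P[v,u] for u in range(255,300) if abs(P[v,u,2]-.094)<.005][-1:])
    for n,(u0,u1,v0,v1) in dict(s1=(315,350,281,312),s2=(332,368,317,352),brass=(327,352,248,278)).items():
        h=hsv[v0:v1,u0:u1];
        bg=np.median(img[v0:v1,u0:u1].reshape(-1,3),0)
        m=(np.linalg.norm(img[v0:v1,u0:u1]-bg,axis=2)>45).astype(np.uint8)
        v,u=np.nonzero(m);pts=np.array([ray("top",a+u0,b+v0,.079)[:2] for a,b in zip(u,v)]).astype(np.float32)
        r=cv2.minAreaRect(pts);print(n,len(u),r,"y range",pts[:,1].min(),pts[:,1].max(),"x",pts[:,0].min(),pts[:,0].max())
    m=(hsv[...,0]>130)&(hsv[...,0]<160)&(hsv[...,1]>120);m[:200]=0;v,u=np.nonzero(m)
    print("purple",np.array([ray("top",a,b,.003)[:2] for a,b in ((u.min(),v.min()),(u.max(),v.max()))]))
    c=viewer.calibration("top");g=cv2.resize(img[190:370,250:510],None,fx=3,fy=3,interpolation=cv2.INTER_CUBIC);cv2.imwrite("pics/crop0.png",g)
E
python3 m.py
```

```text
max height (cm) grid 5cm, x down .1-.8, y right .6..-.4
0.10 -73  --  --  --  --  --  --  --  -0  -0  -0  19  19   0   0  -0  -0  -0  -0
0.15  29  40  48  34  --  --  --  --  -1  -0  -0  -0   0   0   0   0   0   0   0
0.20  35  48  48  --  --  --  --  --   0   0   0   0   0   0   1   1   1   0   0
0.25  --  --  --  --   0   0   0   0   0   0   1   1   1   1   1   1   1   0   0
0.30  --   0   0   0   2  29  33   0  29  28   1   1   1   1   1   1   1   0   0
0.35  --   0   0   2  27  32  35  35  34  28  10  10  10  10  10   9   5   7   0
0.40  --  --  --  --  31  31  35  34  22   1  10   9   9   9   9   8   6   7   0
0.45  --   0   0   2  29  30  36  34  23   0  10   8   8   8   8   8   2   7   0
0.50  --  --   0   2   2   2   2   3   3   0  10   8   8   8   8   8   2   7   5
0.55  --  --   0   0   0   2   2   2   2   0  10   8   8   8   8   8   2   7   1
0.60  --  --   0   0   0   3   3   2   0   0  10   8  12  12   8   8   2   7   1
0.65  --  --   6  10  10  10   7   2   0   0  10  10  10  10  10   9   6   7   0
0.70  --  --   7  10  10  10   7   2   1   0   0   0   0   0   0   0   1
[... 608 characters left out ...]
0.533 -0.152  0.073] panel out [ 0.535 -0.284  0.071] fence in [array([0.53 , 0.058, 0.089])]
300 edge [ 0.498 -0.151  0.076] panel out [ 0.5   -0.282  0.072] fence in [array([0.495, 0.058, 0.091])]
320 edge [ 0.464 -0.151  0.076] panel out [ 0.465 -0.283  0.071] fence in [array([0.461, 0.059, 0.092])]
340 edge [ 0.43  -0.151  0.075] panel out [ 0.431 -0.285  0.068] fence in [array([0.428, 0.058, 0.091])]Traceback (most recent call last):
  File "m.py", line 22, in <module>
    print(v,"edge",P[v,max(c)],"panel out",P[v,max(q)] if q else None,"fence in",[P[v,u] for u in range(255,300) if abs(P[v,u,2]-.094)<.005][-1:])
                       ~~~^^^
ValueError: max() iterable argument is empty
```

```bash
sed -i 's/range(200,365,20)/range(200,345,70)/' m.py; python3 m.py | tail -6
```

```text
340 edge [ 0.43  -0.151  0.075] panel out [ 0.431 -0.285  0.068] fence in [array([0.428, 0.058, 0.091])]
s1 250 ((0.5036141872406006, -0.05627496540546417), (0.03832612186670303, 0.04446110129356384), 16.566743850708008) y range -0.079885535 -0.032532413 x 0.48278266 0.5246992
s2 266 ((0.4384211599826813, -0.0863599181175232), (0.04445887729525566, 0.03854593634605408), 37.73426055908203) y range -0.10950227 -0.06293508 x 0.413915 0.46289593
brass 37 ((0.5619029402732849, -0.06647882610559464), (0.0249068234115839, 0.03407133370637894), 75.1768569946289) y range -0.08120323 -0.05301103 x 0.54402053 0.579395
purple [[ 0.628 -0.337]
 [ 0.584 -0.383]]
```

View pics/crop0.png

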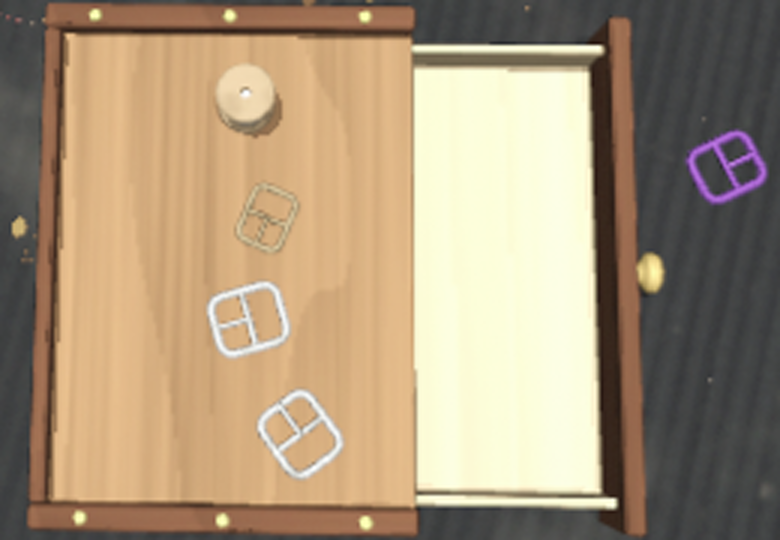

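>>> servo_tool([
  {"grip":-0.5,"slide":[0,0,-0.033],"rotation":[0,0,9.9]},
  {"grip":-0.5,"slide":[0,0,-0.033],"rotation":[0,0,9.9]},
  {"grip":-0.5,"slide":[0,0,-0.033],"rotation":[0,0,9.9]},
  {"grip":-0.5,"slide":[0,0,-0.033],"rotation":[0,0,9.9]},
  {"grip":-0.5,"slide":[0,0,-0.033],"rotation":[0,0,9.9]},
  {"grip":-0.5,"slide":[0,0,-0.033],"rotation":[0,0,9.9]},
  {"grip":-0.5,"slide":[0,0,-0.033],"rotation":[0,0,9.9]},
  {"grip":-0.5,"slide":[0,0,0]},
])

```text
invalid input at $.commands[7]: expected keys grip, slide, rotation
```

>>> servo_tool([
  {"grip":-0.5,"slide":[0,0,-0.033],"rotation":[0,0,9.9]},
  {"grip":-0.5,"slide":[0,0,-0.033],"rotation":[0,0,9.9]},
  {"grip":-0.5,"slide":[0,0,-0.033],"rotation":[0,0,9.9]},
  {"grip":-0.5,"slide":[0,0,-0.033],"rotation":[0,0,9.9]},
  {"grip":-0.5,"slide":[0,0,-0.033],"rotation":[0,0,9.9]},
  {"grip":-0.5,"slide":[0,0,-0.033],"rotation":[0,0,9.9]},
  {"grip":-0.5,"slide":[0,0,-0.033],"rotation":[0,0,9.9]},
])

```text
time_s: 1.48
tool_pos: [0.1947, 0.5141, 0.4716]
eef_rot: [-3.141, 0.0, -1.577]
force: [0.3, 1.0, 0.2]
gripper_width: 0.248
finger_force: 0.0
```

>>> servo_tool([
  {"grip":-0.5,"slide":[0.047,-0.028,0],"rotation":[0,0,0]},
  {"grip":-0.5,"slide":[0.047,-0.028,0],"rotation":[0,0,0]},
  {"grip":-0.5,"slide":[0.047,-0.028,0],"rotation":[0,0,0]},
  {"grip":-0.5,"slide":[0.047,-0.028,0],"rotation":[0,0,0]},
  {"grip":-0.5,"slide":[0.047,-0.028,0],"rotation":[0,0,0]},
  {"grip":-0.5,"slide":[0.047,-0.028,0],"rotation":[0,0,0]},
  {"grip":-0.5,"slide":[0.047,-0.028,0],"rotation":[0,0,0]},
  {"grip":-0.5,"slide":[0.047,-0.028,0],"rotation":[0,0,0]},
  {"grip":-0.5,"slide":[0.047,-0.028,0],"rotation":[0,0,0]},
  {"grip":-0.5,"slide":[0.047,-0.028,0],"rotation":[0,0,0]},
  {"grip":-0.5,"slide":[0.047,-0.028,0],"rotation":[0,0,0]},
  {"grip":-0.5,"slide":[0,0,0],"rotation":[0,0,0]},
])

```text
time_s: 2.98
tool_pos: [0.5037, -0.0055, 0.4688]
eef_rot: [3.139, -0.001, -1.576]
force: [-0.8, -0.3, -0.3]
gripper_width: 0.248
finger_force: 0.0
```

>>> servo_tool([
  {"grip":-0.5,"slide":[0,0,0.06],"rotation":[0,0,0]},
  {"grip":-0.5,"slide":[0,0,0.06],"rotation":[0,0,0]},
  {"grip":-0.5,"slide":[0,0,0.06],"rotation":[0,0,0]},
  {"grip":-0.5,"slide":[0,0,0.06],"rotation":[0,0,0]},
  {"grip":-0.5,"slide":[0,0,0.06],"rotation":[0,0,0]},
  {"grip":-0.5,"slide":[0,0,0.06],"rotation":[0,0,0]},
  {"grip":-0.5,"slide":[0,0,0],"rotation":[0,0,0]},
])

```text
time_s: 3.85
tool_pos: [0.4988, -0.0029, 0.1068]
eef_rot: [3.132, -0.002, -1.571]
force: [0.3, -1.4, 0.1]
gripper_width: 0.249
finger_force: 0.0
```

Run:
```python
from m import *
p,d=viewer.snapshot("side");s=readout.sense();print(s["tool_pos"],s["force"])
S=cloud("side",d);m=(abs(S[...,0]-.504)<.08)&(abs(S[...,1]+.005)<.06)&(S[...,2]>.082)&(S[...,2]<.2)
q=S[m];print(len(q),q[:,2].min(),q.min(0),q.max(0))
q=q[q[:,2]<q[:,2].min()+.012];print("tips",q.min(0),q.max(0))
v,u=np.nonzero(m);c=(int(v.mean()),int(u.mean()));print(c)
g=p[150:290,160:380];cv2.imwrite("pics/s1.png",cv2.resize(g,None,fx=3,fy=3,interpolation=cv2.INTER_CUBIC))
```

```text
[ 0.502 -0.003  0.11 ] [ 0.336 -0.39   1.093]
1630 0.08224557976493152 [ 0.424 -0.028  0.082] [0.583 0.055 0.2  ]
tips [0.424 0.051 0.082] [0.583 0.055 0.094]
(181, 245)
```

View pics/s1.png

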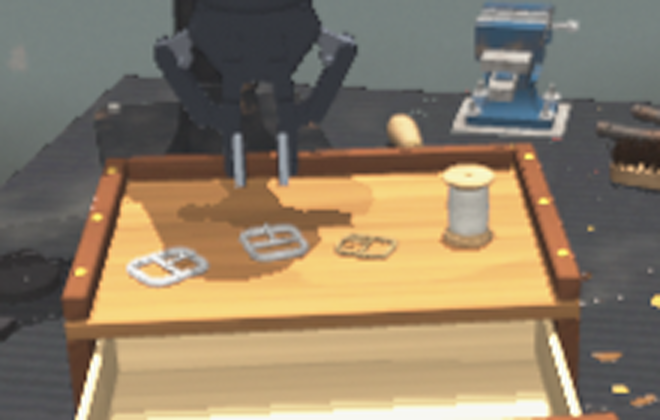

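>>> servo_tool([
  {"grip":-0.5,"slide":[0,0,0.012],"rotation":[0,0,0]},
  {"grip":-0.5,"slide":[0,0,0.01],"rotation":[0,0,0]},
  {"grip":-0.5,"slide":[0,0,0],"rotation":[0,0,0]},
  {"grip":-0.5,"slide":[0,0,0],"rotation":[0,0,0]},
])

```text
time_s: 4.4
tool_pos: [0.5028, -0.0028, 0.0888]
eef_rot: [-3.141, 0.0, -1.571]
force: [-0.0, 0.6, -0.7]
gripper_width: 0.248
finger_force: 0.0
```

>>> servo_tool([
  {"grip":-0.5,"slide":[0,0,0.002],"rotation":[0,0,0]},
  {"grip":-0.5,"slide":[0,0,0.001],"rotation":[0,0,0]},
  {"grip":-0.5,"slide":[0,0,0],"rotation":[0,0,0]},
])

```text
time_s: 4.78
tool_pos: [0.5023, -0.0028, 0.0852]
eef_rot: [3.141, -0.0, -1.571]
force: [0.4, 0.2, -0.2]
gripper_width: 0.252
finger_force: 0.0
```

>>> servo_tool([
  {"grip":-0.5,"slide":[0,0,0.001],"rotation":[0,0,0]},
  {"grip":-0.5,"slide":[0,0,0],"rotation":[0,0,0]},
])

```text
time_s: 5.03
tool_pos: [0.5024, -0.0028, 0.0843]
eef_rot: [3.142, -0.0, -1.571]
force: [-0.6, 0.5, 0.1]
gripper_width: 0.245
finger_force: 0.0
```

>>> servo_tool([
  {"grip":-0.5,"slide":[0,0,0.001],"rotation":[0,0,0]},
  {"grip":-0.5,"slide":[0,0,0],"rotation":[0,0,0]},
])

```text
time_s: 5.28
tool_pos: [0.5024, -0.0028, 0.0842]
eef_rot: [-3.141, -0.0, -1.571]
force: [-3.0, -0.3, 6.7]
gripper_width: 0.25
finger_force: 3.4
```

>>> servo_tool([
  {"grip":-0.5,"slide":[0,0,0.001],"rotation":[0,0,0]},
  {"grip":-0.5,"slide":[0,0,0],"rotation":[0,0,0]},
])

```text
time_s: 5.52
tool_pos: [0.5025, -0.0028, 0.0841]
eef_rot: [-3.141, -0.0, -1.571]
force: [-6.1, 1.4, 13.8]
gripper_width: 0.253
finger_force: 7.0
```

>>> servo_tool([
  {"grip":-0.5,"slide":[0,0,-0.0033],"rotation":[0,0,0]},
  {"grip":-0.5,"slide":[0.01,0,0],"rotation":[0,0,0]},
  {"grip":-0.5,"slide":[0.015,0,0],"rotation":[0,0,0]},
  {"grip":-0.5,"slide":[0.015,0,0],"rotation":[0,0,0]},
  {"grip":-0.5,"slide":[0.015,0,0],"rotation":[0,0,0]},
  {"grip":-0.5,"slide":[0.015,0,0],"rotation":[0,0,0]},
  {"grip":-0.5,"slide":[0,0,0],"rotation":[0,0,0]},
])

```text
time_s: 6.4
tool_pos: [0.5022, -0.074, 0.0855]
eef_rot: [3.141, -0.0, -1.573]
force: [0.1, -0.4, -0.0]
gripper_width: 0.25
finger_force: 0.0
```

Run:
```python
from h import *
p,d=viewer.snapshot("side");s=readout.sense();print(s["tool_pos"],s["force"])
q,d=viewer.snapshot("top")
a=cv2.resize(p[190:300,170:370],(780,429));b=cv2.resize(q[190:370,250:510],(780,540))
cv2.imwrite("pics/s2.png",cv2.resize(np.vstack([a,b]),(483,600)))
```

```text
[ 0.50226428 -0.07348275  0.08549743] [-0.47703604  1.16318628 -0.26208875]
```

View pics/s2.png

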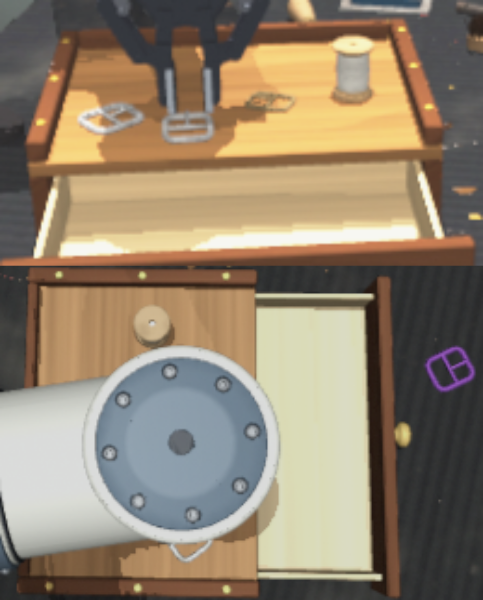

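The buckle at (188,126) sits square against both fingers and the other things haven't moved, so I'll push it on over the edge.

>>> servo_tool([
  {"grip":-0.5,"slide":[0.012,0,0],"rotation":[0,0,0]},
  {"grip":-0.5,"slide":[0.015,0,0],"rotation":[0,0,0]},
  {"grip":-0.5,"slide":[0.015,0,0],"rotation":[0,0,0]},
  {"grip":-0.5,"slide":[0.015,0,0],"rotation":[0,0,0]},
  {"grip":-0.5,"slide":[0.015,0,0],"rotation":[0,0,0]},
  {"grip":-0.5,"slide":[0.01,0,0],"rotation":[0,0,0]},
  {"grip":-0.5,"slide":[0,0,0],"rotation":[0,0,0]},
])

```text
time_s: 7.38
tool_pos: [0.5022, -0.1555, 0.0854]
eef_rot: [3.141, 0.0, -1.573]
force: [0.2, -0.3, -0.1]
gripper_width: 0.248
finger_force: 0.0
```

Run:
```python
from h import *
p,d=viewer.snapshot("side");s=readout.sense();print(s["tool_pos"],s["force"])
cv2.imwrite("pics/s3.png",cv2.resize(p[170:340,160:380],(660,510)))
```

```text
[ 0.5021792  -0.15502721  0.08545226] [-0.07646401  0.79767846  0.40461906]
```

View pics/s3.png

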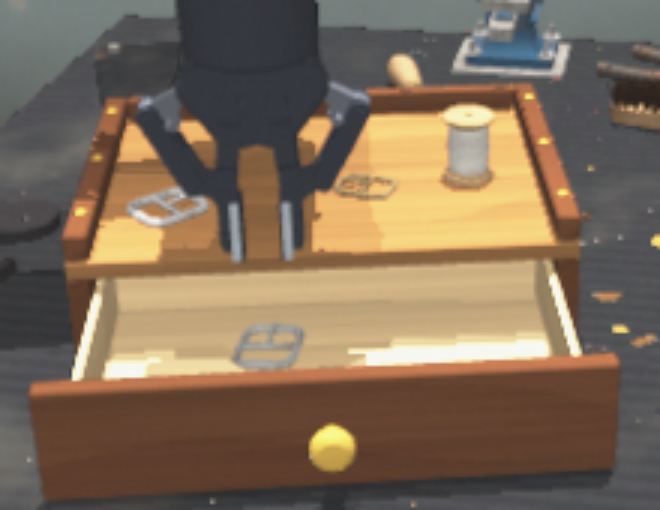

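Buckle one lies in the drawer at (268,345). Next is the brass one.

>>> servo_tool([
  {"grip":-0.5,"slide":[0,0,-0.03],"rotation":[0,0,0]},
  {"grip":-0.5,"slide":[-0.05,-0.02,0],"rotation":[0,0,0]},
  {"grip":-0.5,"slide":[-0.05,-0.02,0],"rotation":[0,0,0]},
  {"grip":-0.5,"slide":[-0.05,-0.02,0],"rotation":[0,0,0]},
  {"grip":-0.5,"slide":[0,0,0],"rotation":[0,0,0]},
  {"grip":-0.5,"slide":[0,0,0.025],"rotation":[0,0,0]},
  {"grip":-0.5,"slide":[0,0,0],"rotation":[0,0,0]},
  {"grip":-0.5,"slide":[0,0,0],"rotation":[0,0,0]},
])

```text
time_s: 8.43
tool_pos: [0.5626, -0.0051, 0.0914]
eef_rot: [-3.141, -0.0, -1.571]
force: [-0.2, 0.2, 0.3]
gripper_width: 0.25
finger_force: 0.0
```

>>> servo_tool([
  {"grip":-0.5,"slide":[0,0,0.0058],"rotation":[0,0,0]},
  {"grip":-0.5,"slide":[0,0,0],"rotation":[0,0,0]},
  {"grip":-0.5,"slide":[0.015,0,0],"rotation":[0,0,0]},
  {"grip":-0.5,"slide":[0.015,0,0],"rotation":[0,0,0]},
  {"grip":-0.5,"slide":[0.012,0,0],"rotation":[0,0,0]},
  {"grip":-0.5,"slide":[0.012,0,0],"rotation":[0,0,0]},
  {"grip":-0.5,"slide":[0.012,0,0],"rotation":[0,0,0]},
  {"grip":-0.5,"slide":[0,0,0],"rotation":[0,0,0]},
])

```text
time_s: 9.43
tool_pos: [0.5623, -0.0717, 0.0847]
eef_rot: [3.141, -0.0, -1.573]
force: [-0.1, -0.4, 0.8]
gripper_width: 0.254
finger_force: 0.0
```

Run:
```python
from h import *
p,d=viewer.snapshot("side");s=readout.sense();print(s["tool_pos"],s["force"])
cv2.imwrite("pics/s4.png",cv2.resize(p[170:340,160:380],(660,510)))
```

```text
[ 0.56229691 -0.07119474  0.08471716] [-0.2314439  -0.00828621  0.21990925]
```

View pics/s4.png

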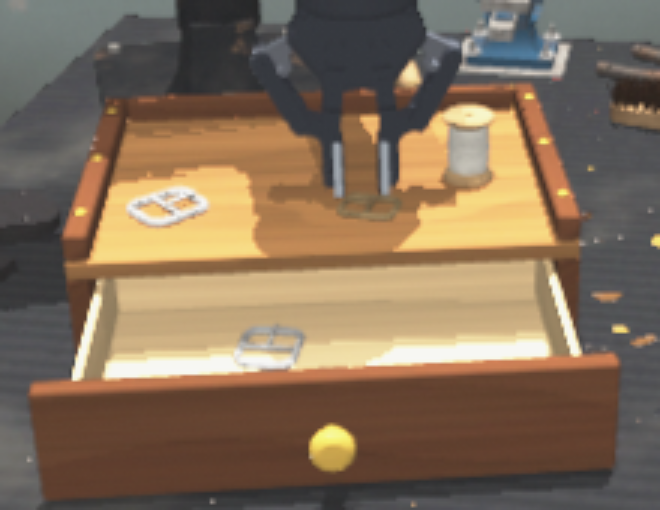

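The brass buckle is ahead of both fingers at (370,207) and the spool is untouched.

>>> servo_tool([
  {"grip":-0.5,"slide":[0.012,0,-0.0005],"rotation":[0,0,0]},
  {"grip":-0.5,"slide":[0.015,0,0],"rotation":[0,0,0]},
  {"grip":-0.5,"slide":[0.015,0,0],"rotation":[0,0,0]},
  {"grip":-0.5,"slide":[0.015,0,0],"rotation":[0,0,0]},
  {"grip":-0.5,"slide":[0.015,0,0],"rotation":[0,0,0]},
  {"grip":-0.5,"slide":[0.013,0,0],"rotation":[0,0,0]},
  {"grip":-0.5,"slide":[0,0,0],"rotation":[0,0,0]},
  {"grip":-0.5,"slide":[0,0,-0.03],"rotation":[0,0,0]},
  {"grip":-0.5,"slide":[-0.042,0.0413,0],"rotation":[0,0,0]},
  {"grip":-0.5,"slide":[-0.042,0.0413,0],"rotation":[0,0,0]},
  {"grip":-0.5,"slide":[-0.042,0.0413,0],"rotation":[0,0,0]},
  {"grip":-0.5,"slide":[0,0,0],"rotation":[0,0,0]},
])

```text
time_s: 10.98
tool_pos: [0.436, -0.0277, 0.1155]
eef_rot: [3.141, 0.001, -1.567]
force: [1.3, 0.8, -1.1]
gripper_width: 0.251
finger_force: 0.0
```

Run:
```python
from h import *
p,d=viewer.snapshot("side");s=readout.sense();print(s["tool_pos"],s["force"])
cv2.imwrite("pics/s5.png",cv2.resize(p[170:340,160:380],(660,510)))
```

```text
[ 0.43773924 -0.02846698  0.1158369 ] [ 0.7104941  -0.47895498  0.68463032]
```

View pics/s5.png

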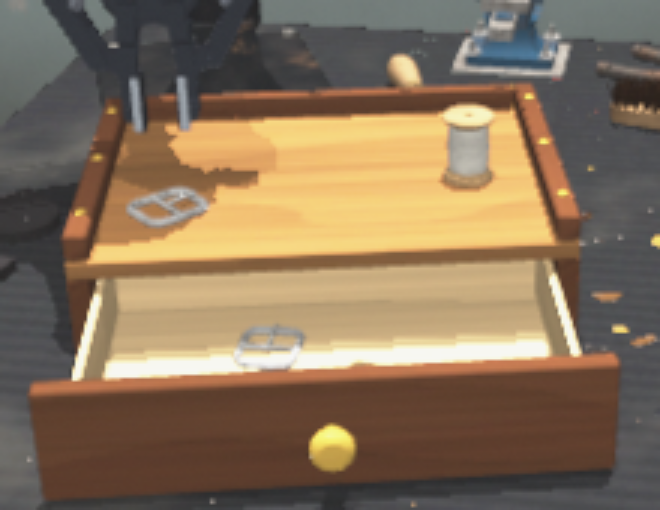

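Brass is off the board, and a trace of it shows just behind the panel at (375,365). Now the last buckle at (168,206).

>>> servo_tool([
  {"grip":-0.5,"slide":[0,0,0.025],"rotation":[0,0,0]},
  {"grip":-0.5,"slide":[0,0,0],"rotation":[0,0,0]},
  {"grip":-0.5,"slide":[0,0,0],"rotation":[0,0,0]},
])

```text
time_s: 11.4
tool_pos: [0.4393, -0.0301, 0.0908]
eef_rot: [-3.141, -0.0, -1.572]
force: [0.7, 0.2, 0.2]
gripper_width: 0.248
finger_force: 0.0
```

>>> servo_tool([
  {"grip":-0.5,"slide":[0,0,0.0052],"rotation":[0,0,0]},
  {"grip":-0.5,"slide":[0,0,0],"rotation":[0,0,0]},
  {"grip":-0.5,"slide":[0.012,0,0],"rotation":[0,0,0]},
  {"grip":-0.5,"slide":[0.012,0,0],"rotation":[0,0,0]},
  {"grip":-0.5,"slide":[0.012,0,0],"rotation":[0,0,0]},
  {"grip":-0.5,"slide":[0.012,0,0],"rotation":[0,0,0]},
  {"grip":-0.5,"slide":[0.012,0,0],"rotation":[0,0,0]},
  {"grip":-0.5,"slide":[0.012,0,0],"rotation":[0,0,0]},
])

```text
time_s: 12.4
tool_pos: [0.4384, -0.1026, 0.0851]
eef_rot: [3.142, -0.0, -1.571]
force: [1.2, 0.7, -0.1]
gripper_width: 0.25
finger_force: 0.2
```

>>> servo_tool([
  {"grip":-0.5,"slide":[0.012,0,0],"rotation":[0,0,0]},
  {"grip":-0.5,"slide":[0.015,0,0],"rotation":[0,0,0]},
  {"grip":-0.5,"slide":[0.015,0,0],"rotation":[0,0,0]},
  {"grip":-0.5,"slide":[0.013,0,0],"rotation":[0,0,0]},
  {"grip":-0.5,"slide":[0,0,0],"rotation":[0,0,0]},
  {"grip":-0.5,"slide":[0,0,-0.05],"rotation":[0,0,0]},
  {"grip":-0.5,"slide":[0,0,-0.05],"rotation":[0,0,0]},
  {"grip":-0.5,"slide":[-0.03,0,-0.05],"rotation":[0,0,0]},
  {"grip":-0.5,"slide":[-0.05,0,0],"rotation":[0,0,0]},
  {"grip":-0.5,"slide":[-0.05,0,0],"rotation":[0,0,0]},
  {"grip":-0.5,"slide":[0,0,0],"rotation":[0,0,0]},
])

```text
time_s: 13.78
tool_pos: [0.4384, -0.024, 0.2352]
eef_rot: [-3.141, 0.001, -1.567]
force: [-0.3, 0.4, -0.2]
gripper_width: 0.255
finger_force: 0.0
```

Run:
```python
from h import *
p,d=viewer.snapshot("side");s=readout.sense();print(s["tool_pos"],s["force"])
q,d=viewer.snapshot("top")
a=p[170:340,160:400];b=q[190:370,270:510]
cv2.imwrite("pics/s6.png",cv2.resize(np.vstack([a,b]),(411,600)))
for t in("buckle_a","spool","drawer_front"):
    for r in nets.spot_point(t,"top"): print(t,r["conf"],r["location"])
```

```text
[ 0.43833961 -0.02536958  0.2351194 ] [ 0.08737748 -0.5420482   0.12614261]
buckle_a 0.7 [491.8, 245.0]
buckle_a 0.67 [384.4, 300.8]
buckle_a 0.65 [404.8, 269.6]
spool 0.84 [333.8, 228.1]
drawer_front 0.77 [455.7, 279.9]
drawer_front 0.7 [176.1, 238.4]
```

View pics/s6.png

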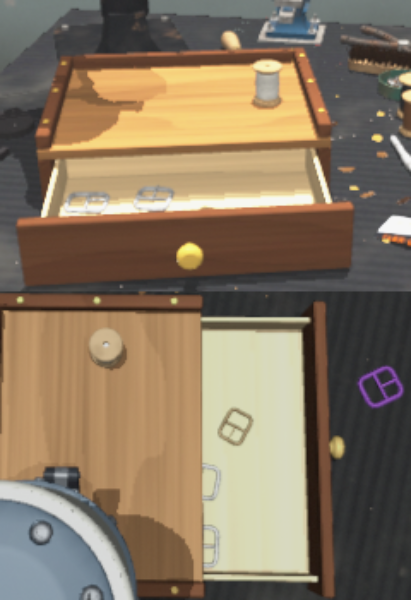

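All three buckles lie flat in the drawer, at (235,427), (208,482) and (208,546) in the lower half. The spool is in place and the purple look-alike is untouched. Next I go round to the front of the knob with the fingers shut.

>>> servo_tool([
  {"grip":-1,"slide":[0.052,-0.0162,0],"rotation":[0,0,0]},
  {"grip":-1,"slide":[0.052,-0.0162,0],"rotation":[0,0,0]},
  {"grip":-1,"slide":[0.052,-0.0162,0],"rotation":[0,0,0]},
  {"grip":-1,"slide":[0.052,-0.0162,0],"rotation":[0,0,0]},
  {"grip":-1,"slide":[0.052,-0.0162,0],"rotation":[0,0,0]},
  {"grip":-1,"slide":[0.052,-0.0162,0],"rotation":[0,0,0]},
  {"grip":-1,"slide":[0,0,0],"rotation":[0,0,0]},
  {"grip":-1,"slide":[0,0,0.05],"rotation":[0,0,0]},
  {"grip":-1,"slide":[0,0,0.05],"rotation":[0,0,0]},
  {"grip":-1,"slide":[0,0,0],"rotation":[0,0,0]},
])

```text
time_s: 15.28
tool_pos: [0.5324, -0.3378, 0.131]
eef_rot: [3.133, 0.004, -1.573]
force: [0.4, -0.4, 1.0]
gripper_width: -0.005
finger_force: 0.0
```

>>> servo_tool([
  {"grip":-1,"slide":[0,0,0.04],"rotation":[0,0,0]},
  {"grip":-1,"slide":[0,0,0.04],"rotation":[0,0,0]},
  {"grip":-1,"slide":[0,0,0.018],"rotation":[0,0,0]},
  {"grip":-1,"slide":[0,0,0],"rotation":[0,0,0]},
  {"grip":-1,"slide":[0,0,0],"rotation":[0,0,0]},
  {"grip":-1,"slide":[-0.01,0,0],"rotation":[0,0,0]},
  {"grip":-1,"slide":[-0.01,0,0],"rotation":[0,0,0]},
  {"grip":-1,"slide":[-0.01,0,0],"rotation":[0,0,0]},
  {"grip":-1,"slide":[-0.01,0,0],"rotation":[0,0,0]},
])

```text
time_s: 16.4
tool_pos: [0.536, -0.2986, 0.0379]
eef_rot: [-3.14, -0.001, -1.571]
force: [-0.1, -2.5, 2.3]
gripper_width: -0.0
finger_force: 1.5
```

>>> servo_tool([
  {"grip":-1,"slide":[-0.01,0,0],"rotation":[0,0,0]},
  {"grip":-1,"slide":[-0.01,0,0],"rotation":[0,0,0]},
  {"grip":-1,"slide":[-0.01,0,0],"rotation":[0,0,0]},
  {"grip":-1,"slide":[-0.01,0,0],"rotation":[0,0,0]},
  {"grip":-1,"slide":[-0.01,0,0],"rotation":[0,0,0]},
  {"grip":-1,"slide":[-0.01,0,0],"rotation":[0,0,0]},
  {"grip":-1,"slide":[-0.01,0,0],"rotation":[0,0,0]},
  {"grip":-1,"slide":[-0.01,0,0],"rotation":[0,0,0]},
  {"grip":-1,"slide":[-0.005,0,0],"rotation":[0,0,0]},
  {"grip":-1,"slide":[-0.005,0,0],"rotation":[0,0,0]},
])

```text
time_s: 17.65
tool_pos: [0.5354, -0.2084, 0.0369]
eef_rot: [3.141, 0.0, -1.571]
force: [2.2, -2.6, 0.6]
gripper_width: -0.001
finger_force: 1.4
```

>>> servo_tool([
  {"grip":-1,"slide":[-0.004,0,0],"rotation":[0,0,0]},
  {"grip":-1,"slide":[-0.003,0,0],"rotation":[0,0,0]},
  {"grip":-1,"slide":[-0.002,0,0],"rotation":[0,0,0]},
  {"grip":-1,"slide":[-0.001,0,0],"rotation":[0,0,0]},
])

```text
time_s: 18.15
tool_pos: [0.5354, -0.1987, 0.0369]
eef_rot: [3.141, 0.0, -1.571]
force: [0.5, -2.7, -0.4]
gripper_width: 0.001
finger_force: 1.3
```

>>> servo_tool([
  {"grip":-1,"slide":[-0.002,0,0],"rotation":[0,0,0]},
  {"grip":-1,"slide":[-0.001,0,0],"rotation":[0,0,0]},
])

```text
time_s: 18.4
tool_pos: [0.5354, -0.1976, 0.0371]
eef_rot: [3.141, -0.003, -1.571]
force: [2.3, -13.4, -3.5]
gripper_width: 0.002
finger_force: 6.6
```

The drawer has reached its stop where expected (TCP y -0.1976). One more small nudge, then I back off and rise.

>>> servo_tool([
  {"grip":-1,"slide":[-0.001,0,0],"rotation":[0,0,0]},
  {"grip":-1,"slide":[0,0,0],"rotation":[0,0,0]},
  {"grip":-1,"slide":[0.02,0,0],"rotation":[0,0,0]},
  {"grip":-1,"slide":[0.04,0,0],"rotation":[0,0,0]},
  {"grip":-1,"slide":[0.04,0,0],"rotation":[0,0,0]},
  {"grip":-1,"slide":[0,0,-0.05],"rotation":[0,0,0]},
  {"grip":-1,"slide":[0,0,-0.05],"rotation":[0,0,0]},
  {"grip":-1,"slide":[0,0,-0.05],"rotation":[0,0,0]},
  {"grip":-1,"slide":[0,0,-0.05],"rotation":[0,0,0]},
  {"grip":-1,"slide":[0,0,0],"rotation":[0,0,0]},
  {"grip":-1,"slide":[0,0,0],"rotation":[0,0,0]},
])

```text
time_s: 19.77
tool_pos: [0.535, -0.2944, 0.2361]
eef_rot: [3.14, 0.002, -1.571]
force: [0.5, 1.2, 0.2]
gripper_width: -0.004
finger_force: 0.0
```

Run:
```python
from m import *
p,d=viewer.snapshot("side");s=readout.sense();print(s["tool_pos"],s["force"],s["time_s"])
q,d=viewer.snapshot("top");P=cloud("top",d)
for v in (220,250,330,350):
    c=[u for u in range(380,420) if abs(P[v,u,2]-.072)<.006]; print(v,P[v,max(c)] if c else None)
for r in nets.spot_point("spool","top"): print(r["conf"],r["location"])
cv2.imwrite("pics/s7.png",cv2.resize(np.vstack([p[130:400,120:420],q[190:370,260:560]]),(400,600)))
```

```text
[ 0.535 -0.294  0.235] [-0.129 -0.477 -0.164] 19.825
220 None
250 None
330 None
350 None
0.76 [334.2, 226.1]
```

View pics/s7.png

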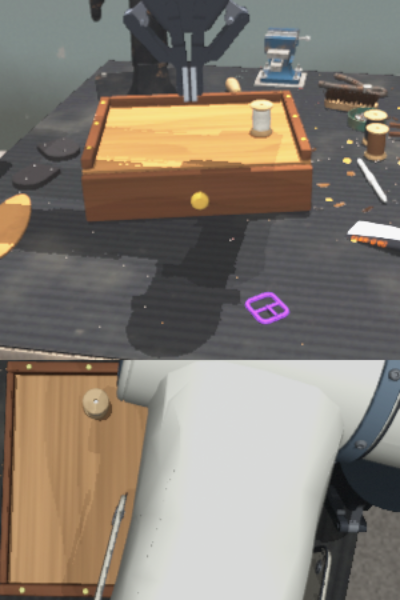

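The drawer is shut flush (knob at (200,200)) and the spool is still standing at (261,118). The purple look-alike at (267,308) hasn't moved, and the gripper is clear of everything.

```bash
python3 -c "
from workcell import order;print(order.job_done())"
```

```text
the job is handed in; nothing more can be done
None
```

All three buckles were swept into the drawer and it was pushed fully shut; the spool and the purple look-alike were left where they were, the arm finished clear, and the job was handed in at about 20 s.

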